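# Take the parts caddy off its lockable hooks and set it on the scale

## Robot

A 7-joint arm with a two-finger parallel gripper is mounted at the origin on a cart in front of the work surface, level with it; the furniture and walls round the work are solid. World frame = base frame: x ahead of the robot, y to its left, z up, the work surface at z = 0. Lengths are in m, angles in rad, forces in N, time in s.
With the tool pointing down it reaches from about 0.35 to 0.9 m from the base axis. Payload 7.2 kg.
Tool frame: the origin (TCP) lies midway between the tips of the shut fingers; the grasp point (between the pads) lies grip_depth behind it (grip_depth is the distance from the TCP to the grasp point, in m); z points along the fingers, y is the line along which they close (so a half turn about z gives the same grasp; the last joint's range is limited). The gripper opens to 85 mm and grips with 20 to 120 N. Pads are 22 mm wide; open, the fingers measure 114 mm over their backs; the gripper's body (76 mm by 85 mm) begins 54 mm behind the grasp point. The pads swing forward as they close: fully open they stand 13 mm farther back than shut.
Start: joints at [-1.367, 0.411, -0.013, 1.596, 0.006, 1.134, -0.082], TCP at [0.168, 0.602, 0.231] pointing down, gripper open.
Joint ranges: [-2.95, 2.95], [-0.29, 1.99], [-1.47, 1.44], [0.14, 2.54], [-1.03, 4.17], [0.13, 1.85], [-2.86, 2.86]. Speed limits (rad/s): [2.39, 2.39, 3.01, 3.01, 3.14, 3.14, 3.14].

## Interface

Orientations are given as a 3x3 rotation matrix whose columns are the frame's x, y, z axes.
In Python, from cell import * gives the robot as it stands.
- The arm moves only by the tool play_rows, never from a script. Its argument "steps" is a list of rows, each an object with "gripper": the opening, from -1 (shut) to 1 (fully open); "travel": the shift along the tool's x, y, z in cm, a list of three; "turn": the turn about the tool's z in degrees. A call has 1 to 12 rows; each row shifts and turns the commanded pose from where the row before left it, along the tool's axes as they then stand; what a row does not reach is not made up. A row lasts 1/10 s, in which the tool goes at most 50 mm and 8.59 degrees, less where a joint would pass 70% of its speed; a pose out of reach is approached as far as the arm can. A call is refused whole if a number of a shift passes 5 or a number of a turn 8.59, either way. A call with a gripper value outside its range is refused whole. The fingers move at their own pace and stop on an object; the grip force is fixed at half the most. Time passes only in rows, so rows that do not move let the fingers close. It gives the time, the measured TCP pose, the force, the opening and the grip force at its end, in the units of the state.
- get_state(): the state, without advancing time (a new reading comes with each control period).
- get_image(name): name is "scene" or "top" or "wrist"; returns the picture (400x640x3 uint8, red, green, blue); there is no depth.
- camera_params(name): a dict with "vfov" (degrees; the focal length in pixels is half the picture's height over the tangent of half this angle, whatever the lens; pixels are square), "cx", "cy" (the principal point, pixels), "origin" and "attitude" of the camera in the world; the wrist camera has in their place "mount" (4x4, takes a point from camera to tool coordinates, whose origin is the TCP and whose axes are the flange's). Camera axes: x right, y down, z forward; pixel columns grow to the right and rows downward; lengths in m; the calibration is good to about 2 mm. A picture is of the moment at which its call begins: read the wrist's pose just before it. camera_params takes no time and is no camera call.
- hand_in(): hands the job in; it is judged then, once.
The state is a dict: "time_s": time; "joints": joint angles; "qvel": joint speeds; "tau": joint torques, N m; "ee_pos": TCP position; "tcp_rot": TCP orientation; "wrist_force": force on the tool from outside, world axes, zero at the start; "torque": the same for the moment, N m; "gripper_width": finger opening in m; "grip_force": force on a finger pad.
Only numpy, scipy, OpenCV 4.12 (cv2) and the standard library are available. Lean on these libraries where they do the work, as an engineer would, in place of code of your own. Each camera call takes 0.05 s, during which the arm holds its last target. There are 200 camera calls.

## Task

Push the sprung keeper of the hook stand aside until it stays open by itself, then lift the parts caddy off the two hooks and set it down gently, upright and in the middle of the scale's pan. Finally push the keeper shut again across the empty hook, and leave the other things on the bench where they are.

Things in the scene. Friction and masses are not known exactly. Their poses are not given: they have to be found in the camera images.
- hook_stand: Steel hook stand, fixed. Origin on the bench below the middle between its two hooks; x points from the hooks' open front back to its post, y left seen from the front, z up. Base plate 130 mm square, 12 mm thick. Post (18 mm) at x = 72 mm; from its cross-piece two flat arms, 8 mm thick, at y = -36 and +36 mm, run forward to x = -20 mm; arm tops 145 mm above the bench.
- hook_seat (a point): Point on the stand midway between the two hooks, 150 mm above the bench: the hanging caddy's grip centre is here. Axes as the stand's. Each arm has a notch open at the top, 16 mm wide (x = -8 to 8 mm) and 16 mm deep; the lips before and behind it rise to 161 mm above the bench. Only the +y arm has a keeper.
- keeper (a joint): Keeper bar 60 x 10 x 6 mm, 161 to 168 mm above the bench, on an upright pin at x = 30, y = 36 mm of the stand. 0 = shut, lying forward over the notch; grows in rad as it swings level, outward (stand's +y side), to a stop at 1.9 = open. Over-centre spring: left below 1.0 it springs shut, beyond 1.0 it springs on to 1.9 and stays. About 1.3 N at the tab starts it either way.
- keeper_tab (a point): Middle of the upright round tab (10 mm thick, top 195 mm and this point 181 mm above the bench, standing 28 mm above the bar) on the keeper's free end, 48 mm from the pin: push it sideways here. At joint value q it is at x = 30 - 48 cos q, y = 36 + 48 sin q mm of the stand.
- caddy_grip (a point): Centre of the caddy's black grip block, 14 (x) x 36 (y) x 24 mm: pinch from above across x. z up; y along its 110 mm long, 10 mm thick bar with 18 mm balls at the ends, which hangs in both notches. Below, an aluminium tray 60 x 90 x 26 mm (x, y, z), underside 100 mm below this point, is wider than the gap between the arms: lift 25 mm, draw out to the stand's front (-x) 80 mm. 0.2 to 0.35 kg.
- scale_pan (a point): Centre of the top face of the scale's flat square steel pan (146 x 146 mm), 40 mm above the bench; x, y along the pan's sides, z up. The scale is a low grey box 170 x 160 mm, fixed to the bench; the black display strip faces the robot.
- tape_roll: Black tape roll lying flat, 62 mm across, 19 mm high, loose bystander; origin under its centre.
- pliers: Long-nose pliers lying flat, 154 mm long, 10 mm high, loose bystander; origin under the middle.
- grease_tube: Tube lying flat, 136 x 40 x 28 mm, loose bystander; origin under the middle.
- multimeter: Multimeter lying flat at the back, 142 x 70 x 44 mm, loose bystander; origin under the middle.
Mind the look-alikes: they are no part of the job. Leave any orange look-alike of the part that bears caddy_grip alone.

How it is judged:
On the way, in this order (a step that is already met when the one before it is completed fails the run):
1. the keeper stands open by itself while the caddy still hangs on the hooks (value of joint keeper above 1.6 rad and distance between caddy_grip and hook_seat below 0.012 m and contact force between the fingers and keeper below 0.1 N), for 0.2 s.
2. the caddy is clear of the hooks, the keeper still open (value of joint keeper above 1.4 rad and distance between caddy_grip and hook_seat above 0.07 m), for 0.1 s.
At the end, for the whole second after the job is handed in: The caddy stands upright (within 0.08 rad) on the scale's pan, its grip within 30 mm of the pan's centre and 94 to 106 mm above it, and the keeper is shut again (joint below 0.15 rad) (value of joint keeper below 0.15 rad and horizontal distance between caddy_grip and scale_pan below 0.03 m and z of caddy_grip in the frame of scale_pan between 0.094 and 0.106 m and angle between caddy_grip's own z axis and vertical below 0.08 rad); the robot touches nothing.
It fails at once if the caddy is dropped or banged on the scale (contact force over 60 N) (contact force between caddy and scale above 60 N).
It fails at once if the caddy is let go while it is away from the hooks and still more than 8 mm above the scale's pan (z of caddy_grip in the frame of scale_pan above 0.108 m and distance between caddy_grip and hook_seat above 0.07 m and contact force between the fingers and caddy below 0.05 N).
It fails at once if a loose bystander is moved by more than 30 mm (distance of any of tape_roll, pliers, grease_tube, multimeter from where it was at the start of the episode above 0.03 m).
It also fails if it takes over 67 s, if anything falls off the work surface, if the arm or the gripper's body presses on something with over 40 N, if the wrist force passes 120 N, or if a joint passes its speed limit or range.

## Working session

There is one attempt and no reset: what is moved stays moved. The work goes in short steps, Python scripts to look and compute and a tool call to move; the robot and the scene stay as the last step left them, time stands still between calls to the robot, and variables do not carry over. Pictures are saved under pics/ and viewed, at most 10 in all, crops included, and the job is handed in when it is done.

Besides the shell and the picture viewer there is one more tool, called after ">>>" in YAML: its name, and indented under it one key for each argument. play_rows: Moves the arm, as the interface text tells. Its arguments: {"type":"object","properties":{"steps":{"type":"array"}},"required":["steps"]}

```bash
mkdir -p pics; ls; python3 - <<'E'
from cell import *
import cv2, numpy as np
np.set_printoptions(precision=4,suppress=True)
s=get_state(); print(s)
for n in ("scene","top","wrist"):
    print(n,camera_params(n))
for n in ("scene","top"):
    cv2.imwrite(f"pics/{n}0.png",get_image(n)[:,:,::-1])
E
```

```text
pics
{'time_s': 0.0, 'joints': array([-1.3672,  0.4119, -0.0128,  1.5971,  0.0056,  1.1343, -0.0822]), 'qvel': array([ 0.0001,  0.0014, -0.002 ,  0.0003,  0.001 , -0.0002, -0.0005]), 'tau': array([ -0.0016, -60.0625,   0.6809, -29.9421,   0.0137,   0.0104,
         0.    ]), 'ee_pos': array([0.1676, 0.6015, 0.2304]), 'tcp_rot': array([[-0.9633,  0.2684, -0.0004],
       [ 0.2684,  0.9633, -0.0017],
       [-0.0001, -0.0017, -1.    ]]), 'wrist_force': array([-1.0147,  0.0751,  0.307 ]), 'torque': array([-0.0386,  0.0167,  0.044 ]), 'grip_force': 0.0, 'gripper_width': 0.08539984509230411}
scene {'vfov': 43.35407728079417, 'cx': 317.484969726051, 'cy': 197.76000862719076, 'origin': array([-0.5408, -0.5708,  0.9501]), 'attitude': array([[ 0.4645, -0.4929,  0.7357],
       [-0.8855, -0.2466,  0.3938],
       [-0.0126, -0.8344, -0.551 ]])}
top {'vfov': 50.20406784625433, 'cx': 319.0376110544305, 'cy': 200.7621138350146, 'origin': array([ 0.3927, -0.0021,  1.4199]), 'attitude': array([[ 0.0092, -0.9869,  0.1609],
       [-1.    , -0.0095, -0.001 ],
       [ 0.0026, -0.1609, -0.987 ]])}
wrist {'vfov': 61.85476897596783, 'cx': 323.0691977445776, 'cy': 194.91785467673193, 'mount': array([[ 0.0003, -0.9569, -0.2904,  0.0738],
       [ 1.    ,  0.0005, -0.0008,  0.0007],
       [ 0.0009, -0.2904,  0.9569, -0.1435],
       [ 0.    ,  0.    ,  0.    ,  1.    ]])}
```

View pics/scene0.png

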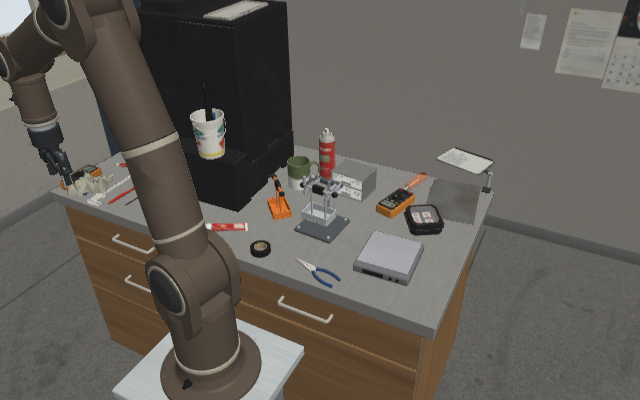

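View pics/top0.png

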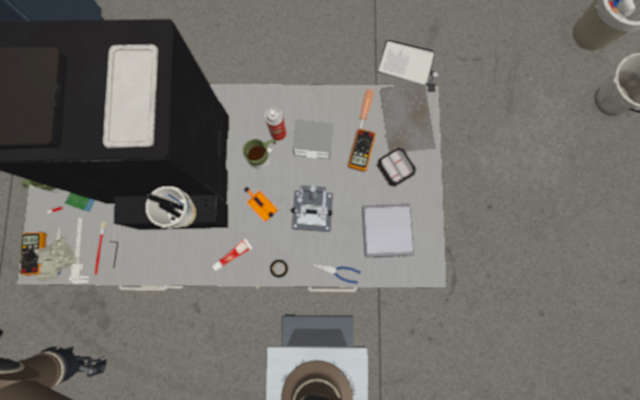

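```bash
python3 -c "
import cell; print([n for n in dir(cell) if not n.startswith('_')]); print(getattr(cell,'grip_depth',None))"
```

```text
['Unreachable', 'camera_params', 'get_image', 'get_state', 'grip_depth', 'hand_in']
0.0187
```

```bash
cat > h.py <<'E'
from cell import *
import cv2, numpy as np
np.set_printoptions(precision=4,suppress=True)
def cam(n,s=None):
    p=camera_params(n); f=200/np.tan(np.radians(p['vfov'])/2)
    if n=='wrist':
        s=s or get_state(); T=np.eye(4); T[:3,:3]=s['tcp_rot']; T[:3,3]=s['ee_pos']
        M=T@p['mount']; R,o=M[:3,:3],M[:3,3]
    else: R,o=p['attitude'],p['origin']
    return f,p['cx'],p['cy'],R,o
def ray(c,u,v):
    f,cx,cy,R,o=c; d=R@np.array([(u-cx)/f,(v-cy)/f,1]); return o,d/np.linalg.norm(d)
def onz(c,u,v,z):
    o,d=ray(c,u,v); return o+d*(z-o[2])/d[2]
def proj(c,P):
    f,cx,cy,R,o=c; q=R.T@(np.array(P)-o); return q[0]/q[2]*f+cx,q[1]/q[2]*f+cy
def save(n,im): cv2.imwrite('pics/'+n,im[:,:,::-1])
E
python3 - <<'E'
from h import *
t=cam('top'); s=cam('scene')
for n,u,v,z in [('stand base',313,209,0.012),('scale',388,230,.04),('scale tl',364,205,.04),('tr',411,205,.04),('bl',364,255,.04),('br',413,255,.04),('tape',279,268,.01),('pliers',340,273,.01),('tube',232,254,.02),('orange',262,204,.05),
 ('ledge fr',228,228,.3),('ledge fl',115,228,.3),('tower',228,100,.4),('cup',170,207,.4),('bench L',20,287,0),('benchR',445,287,0),('base',316,392,.3)]:
    print(n,onz(t,u,v,z))
print('scene ledge top fr',[onz(s,240,185,z) for z in (.2,.1)])
im=get_image('top'); a=cv2.resize(im[165:275,225:425],None,fx=4,fy=4,interpolation=cv2.INTER_CUBIC)
im=get_image('scene'); b=cv2.resize(im[140:260,255:385],None,fx=4,fy=4,interpolation=cv2.INTER_CUBIC)
save('top1.png',a); save('scene1.png',b)
E
```

```text
stand base [0.5942 0.0163 0.012 ]
scale [ 0.5238 -0.2279  0.04  ]
scale tl [ 0.605  -0.1507  0.04  ]
tr [ 0.6065 -0.3045  0.04  ]
bl [ 0.4427 -0.1495  0.04  ]
br [ 0.4442 -0.3068  0.04  ]
tape [0.3991 0.1249 0.01  ]
pliers [ 0.3848 -0.074   0.01  ]
tube [0.4426 0.2781 0.02  ]
orange [0.6036 0.1815 0.05  ]
ledge fr [0.5004 0.2354 0.3   ]
ledge fl [0.4976 0.5321 0.3   ]
tower [0.8136 0.2282 0.4   ]
cup [0.5402 0.3562 0.4   ]
bench L [0.3302 0.9676 0.    ]
benchR [ 0.3429 -0.4175  0.    ]
base [ 0.0953 -0.0002  0.3   ]
scene ledge top fr [array([0.4207, 0.1914, 0.2   ]), array([0.5489, 0.293 , 0.1   ])]
```

View pics/top1.png

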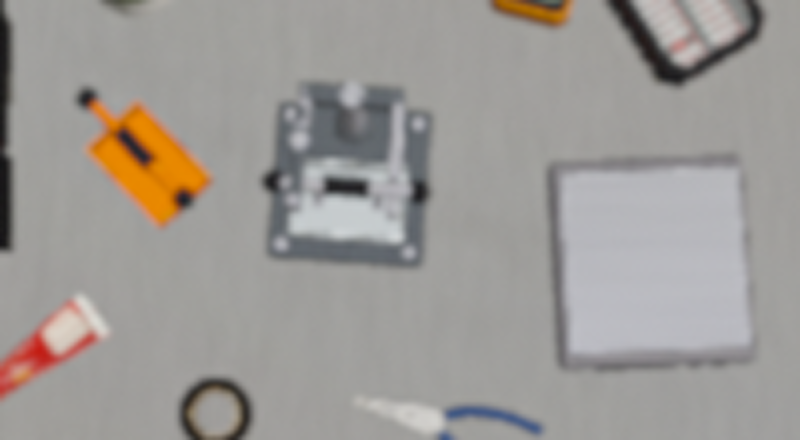

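View pics/scene1.png

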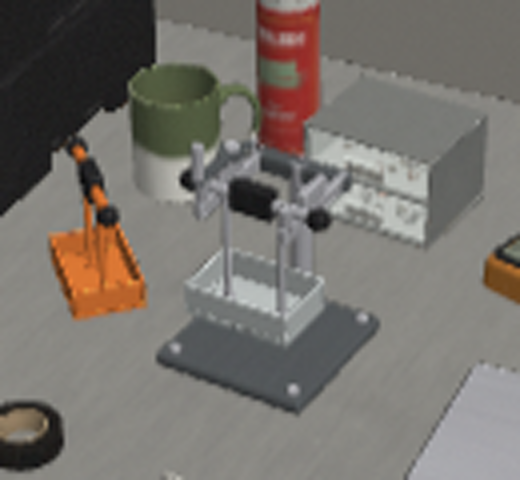

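```bash
python3 - <<'E'
from h import *
t=cam('top'); s=cam('scene')
F=lambda u,v:(u/4+225-.375,v/4+165-.375)
sc=[onz(t,*F(*p),.014) for p in [(291,113),(419,122),(409,253),(281,243)]]
print(np.array(sc)); print('base c',np.mean(sc,0)); 
dx=(sc[0]+sc[1]-sc[2]-sc[3])/2; dy=(sc[0]-sc[1]+sc[3]-sc[2])/2
print('yaw',np.arctan2(dx[1],dx[0]),np.arctan2(-dy[0],dy[1]))
g=onz(t,*F(346,186),.155); b1=onz(t,*F(272,182),.15); b2=onz(t,*F(421,190),.15)
print('grip',g,'balls',b1,b2,(b1+b2)/2,'yaw',np.arctan2(-(b1-b2)[0],(b1-b2)[1]),np.linalg.norm(b1-b2))
G=lambda u,v:(u/4+255-.375,v/4+140-.375)
g2=onz(s,*G(253,199),.15);c1=onz(s,*G(187,181),.15);c2=onz(s,*G(319,219),.15); print('scene',g2,c1,c2,(c1+c2)/2)
print('tab',onz(s,*G(198,145),.195),onz(t,*F(298,138),.195))
pc=[onz(t,*F(*p),.04) for p in [(555,165),(738,162),(748,350),(566,352)]]
print(np.array(pc),np.mean(pc,0))
E
```

```text
[[ 0.6479  0.0692  0.014 ]
 [ 0.6413 -0.038   0.014 ]
 [ 0.5314 -0.0303  0.014 ]
 [ 0.5387  0.0755  0.014 ]]
base c [0.5898 0.0191 0.014 ]
yaw -0.0639424602032437 -0.06512992347664544
grip [0.5673 0.0199 0.155 ] balls [0.5705 0.0756 0.15  ] [ 0.5655 -0.0363  0.15  ] [0.568  0.0197 0.15  ] yaw -0.04453090283914657 0.11199454891306296
scene [0.5679 0.0209 0.15  ] [0.5681 0.0769 0.15  ] [ 0.5654 -0.0347  0.15  ] [0.5667 0.0211 0.15  ]
tab [0.5526 0.0575 0.195 ] [0.5966 0.0546 0.195 ]
[[ 0.6021 -0.1487  0.04  ]
 [ 0.606  -0.2984  0.04  ]
 [ 0.4533 -0.3026  0.04  ]
 [ 0.4503 -0.1564  0.04  ]] [ 0.5279 -0.2265  0.04  ]
```

>>> play_rows:
  steps:
    - {"gripper": -1,"travel": [-2,-2.5,-1],"turn": 0}
    - {"gripper": -1,"travel": [-3.1,-3.8,-1],"turn": 0}
    - {"gripper": -1,"travel": [-3.1,-3.8,-1],"turn": 0}
    - {"gripper": -1,"travel": [-3.1,-3.8,-0.5],"turn": 0}
    - {"gripper": -1,"travel": [-3.1,-3.8,0],"turn": 0}
    - {"gripper": -1,"travel": [-3.1,-3.8,0],"turn": 0}
    - {"gripper": -1,"travel": [-3.1,-3.8,0],"turn": 0}
    - {"gripper": -1,"travel": [-3.1,-3.8,0],"turn": 0}
    - {"gripper": -1,"travel": [-3.1,-3.8,0],"turn": 0}
    - {"gripper": -1,"travel": [-3.1,-3.8,0],"turn": 0}
    - {"gripper": -1,"travel": [-3.1,-3.8,0],"turn": 0}
    - {"gripper": -1,"travel": [-2,-2.5,0],"turn": 0}

```text
time_s: 1.4
ee_pos: [0.3902, 0.0906, 0.2665]
tcp_rot: [[-0.963, 0.271, 0.001], [0.271, 0.963, 0.0], [-0.001, 0.001, -1.0]]
wrist_force: [1.3, 0.7, -0.1]
gripper_width: 0.0001
grip_force: 0.0
```

>>> play_rows:
  steps:
    - {"gripper": -1,"travel": [0,0,0],"turn": 5}
    - {"gripper": -1,"travel": [0,0,0],"turn": 8.5}
    - {"gripper": -1,"travel": [0,0,0],"turn": 8.5}
    - {"gripper": -1,"travel": [0,0,0],"turn": 8.5}
    - {"gripper": -1,"travel": [0,0,0],"turn": 8.5}
    - {"gripper": -1,"travel": [0,0,0],"turn": 8.5}
    - {"gripper": -1,"travel": [0,0,0],"turn": 8.5}
    - {"gripper": -1,"travel": [0,0,0],"turn": 8.5}
    - {"gripper": -1,"travel": [0,0,0],"turn": 8.5}
    - {"gripper": -1,"travel": [0,0,0],"turn": 4.6}

```text
time_s: 2.4
ee_pos: [0.3893, 0.0939, 0.2662]
tcp_rot: [[0.061, 0.998, -0.0], [0.998, -0.061, 0.0], [0.0, -0.0, -1.0]]
wrist_force: [0.3, 0.0, -0.9]
gripper_width: -0.0001
grip_force: 0.0
```

>>> play_rows:
  steps:
    - {"gripper": -1,"travel": [-0.8,2.5,-0.8],"turn": 0}
    - {"gripper": -1,"travel": [-1.1,4,-0.8],"turn": 0}
    - {"gripper": -1,"travel": [-1.1,4,-0.8],"turn": 0}
    - {"gripper": -1,"travel": [-1.1,4,-0.8],"turn": 0}
    - {"gripper": -1,"travel": [-0.8,2.8,-0.4],"turn": 0}
    - {"gripper": -1,"travel": [0,0,0],"turn": 0}
    - {"gripper": -1,"travel": [0,0,0],"turn": 0}

```text
time_s: 3.1
ee_pos: [0.5591, 0.0352, 0.3015]
tcp_rot: [[0.056, 0.998, -0.002], [0.998, -0.056, -0.001], [-0.001, -0.001, -1.0]]
wrist_force: [-1.3, 0.1, -0.3]
gripper_width: -0.0002
grip_force: 0.0
```

```bash
python3 - <<'E'
from h import *
s=get_state(); im=get_image('wrist'); np.save('w1.npy',im)
c=cam('wrist',s); print(s['ee_pos'],c[4])
for P in [(.568,.02,.162),(.552,.057,.195),(.568,.075,.15),(.567,-.035,.15)]: print(proj(c,P))
save('w1.png',im)
E
```

```text
[0.5591 0.0352 0.3015] [0.5639 0.1098 0.445 ]
(np.float64(333.8960975202551), np.float64(198.20599658671242))
(np.float64(311.9548264580435), np.float64(166.18466748672788))
(np.float64(330.56815969316546), np.float64(134.2541356948871))
(np.float64(335.1431730548564), np.float64(248.4390610353445))
```

View pics/w1.png

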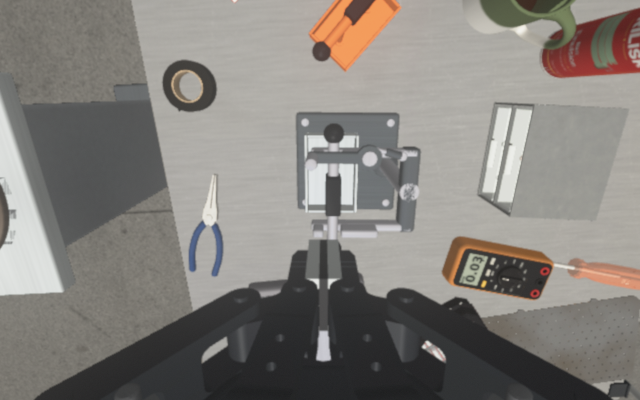

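>>> play_rows:
  steps:
    - {"gripper": -1,"travel": [-0.6,-0.9,1],"turn": 0}
    - {"gripper": -1,"travel": [0,0,3],"turn": 0}
    - {"gripper": -1,"travel": [0,0,3],"turn": 0}
    - {"gripper": -1,"travel": [0,0,3],"turn": 0}
    - {"gripper": -1,"travel": [0,0,1.7],"turn": 0}
    - {"gripper": -1,"travel": [0,0,0.7],"turn": 0}
    - {"gripper": -1,"travel": [0,0,0],"turn": 0}

```text
time_s: 3.85
ee_pos: [0.5491, 0.0306, 0.1779]
tcp_rot: [[0.055, 0.999, -0.001], [0.999, -0.055, 0.0], [0.0, -0.001, -1.0]]
wrist_force: [-0.2, -1.1, 0.2]
gripper_width: 0.0002
grip_force: 0.0
```

>>> play_rows:
  steps:
    - {"gripper": -1,"travel": [0.5,0,0],"turn": 0}
    - {"gripper": -1,"travel": [0.6,0,0],"turn": 0}
    - {"gripper": -1,"travel": [0.7,0.1,0],"turn": 0}
    - {"gripper": -1,"travel": [0.7,0.1,0],"turn": 0}
    - {"gripper": -1,"travel": [0.7,0.4,0],"turn": 0}
    - {"gripper": -1,"travel": [0.7,0.5,0],"turn": 0}
    - {"gripper": -1,"travel": [0.6,0.6,0],"turn": 0}
    - {"gripper": -1,"travel": [0.6,0.6,0],"turn": 0}
    - {"gripper": -1,"travel": [0.4,0.6,0],"turn": 0}
    - {"gripper": -1,"travel": [0.3,0.4,0],"turn": 0}
    - {"gripper": -1,"travel": [0,0,0],"turn": 0}

```text
time_s: 4.95
ee_pos: [0.5874, 0.0856, 0.1782]
tcp_rot: [[0.056, 0.998, 0.001], [0.998, -0.056, -0.001], [-0.001, 0.001, -1.0]]
wrist_force: [0.2, -2.6, -0.9]
gripper_width: 0.0001
grip_force: 1.4
```

```bash
python3 - <<'E'
from h import *
s=get_state(); im=get_image('wrist'); c=cam('wrist',s); print(s['ee_pos'],s['wrist_force'],s['grip_force'])
O=np.array([.568,.02]); y=-.056; R=np.array([[np.cos(y),-np.sin(y)],[np.sin(y),np.cos(y)]])
for q in (0,1.0,1.3,1.6,1.9):
    p=O+R@np.array([.03-.048*np.cos(q),.036+.048*np.sin(q)]); print(q,p,proj(c,(*p,.195)))
a=im[0:400,120:640]; b=get_image('scene')[150:230,280:370]
save('w2.png',np.hstack([a[:, :420],cv2.resize(b,(378,336),interpolation=cv2.INTER_CUBIC).__class__(0) if 0 else cv2.copyMakeBorder(cv2.resize(b,(378,336),interpolation=cv2.INTER_CUBIC),0,64,0,0,cv2.BORDER_CONSTANT)]))
E
```

```text
[0.5874 0.0856 0.1782] [ 0.2321 -2.6417 -0.9317] 1.3578495383262634
0 [0.552 0.057] (np.float64(248.333015292099), np.float64(335.15939246956407))
1.0 [0.5763 0.096 ] (np.float64(294.6758339888546), np.float64(254.90154893312365))
1.3 [0.5897 0.1012] (np.float64(325.92182400323736), np.float64(242.12322653341357))
1.6 [0.6041 0.1021] (np.float64(360.41159290668094), np.float64(238.29472726024775))
1.9 [0.618  0.0987] (np.float64(394.19147474619353), np.float64(243.95099142657125))
```

View pics/w2.png

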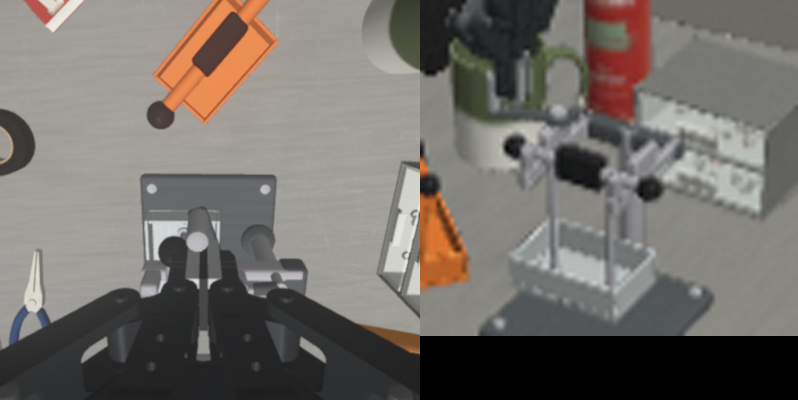

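>>> play_rows:
  steps:
    - {"gripper": -1,"travel": [0.2,0.6,0],"turn": 0}
    - {"gripper": -1,"travel": [0.1,0.6,0],"turn": 0}
    - {"gripper": -1,"travel": [0,0.3,0],"turn": 0}
    - {"gripper": -1,"travel": [-0.5,0,0],"turn": 0}
    - {"gripper": -1,"travel": [-0.5,0,0],"turn": 0}
    - {"gripper": -1,"travel": [0,0,-2],"turn": 0}
    - {"gripper": -1,"travel": [0,0,-3],"turn": 0}
    - {"gripper": -1,"travel": [-1,-1,-3],"turn": 0}
    - {"gripper": -1,"travel": [-2,-1.5,-3],"turn": 0}
    - {"gripper": -1,"travel": [-2.1,-1.0,-1.5],"turn": 0}
    - {"gripper": -1,"travel": [0,0,0],"turn": 0}

```text
time_s: 6.15
ee_pos: [0.563, 0.026, 0.3066]
tcp_rot: [[0.059, 0.998, 0.005], [0.998, -0.059, 0.001], [0.002, 0.004, -1.0]]
wrist_force: [0.5, 0.1, -0.5]
gripper_width: -0.0002
grip_force: 0.0
```

```bash
python3 - <<'E'
from h import *
s=get_state(); im=get_image('wrist'); c=cam('wrist',s); print(s['ee_pos'],s['wrist_force'],s['grip_force'])
O=np.array([.568,.02]); y=-.056; R=np.array([[np.cos(y),-np.sin(y)],[np.sin(y),np.cos(y)]])
for q in (0,1.0,1.3,1.6,1.9):
    p=O+R@np.array([.03-.048*np.cos(q),.036+.048*np.sin(q)]); print(q,p,proj(c,(*p,.195)))
print('grip',proj(c,(*O,.162)))
save('w3.png',im[50:400,150:500])
E
```

```text
[0.563  0.026  0.3066] [ 0.4799  0.1491 -0.4783] 0.0
0 [0.552 0.057] (np.float64(305.51146787756596), np.float64(153.85910520569186))
1.0 [0.5763 0.096 ] (np.float64(334.5358061539516), np.float64(99.20133180955547))
1.3 [0.5897 0.1012] (np.float64(352.52492582468955), np.float64(90.79666655892144))
1.6 [0.6041 0.1021] (np.float64(372.115361642193), np.float64(88.25261649757734))
1.9 [0.618  0.0987] (np.float64(391.27588110784603), np.float64(91.8659689578453))
grip (np.float64(328.03555095702745), np.float64(187.34267647107328))
```

View pics/w3.png

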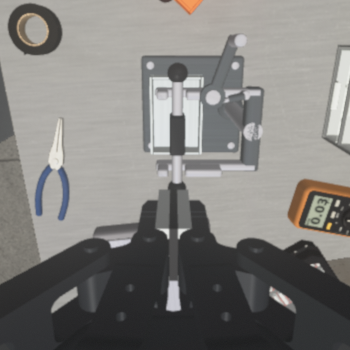

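>>> play_rows:
  steps:
    - {"gripper": -0.3,"travel": [-0.6,0.5,2],"turn": 0}
    - {"gripper": -0.3,"travel": [0,0,4],"turn": 0}
    - {"gripper": -0.3,"travel": [0,0,4],"turn": 0}
    - {"gripper": -0.3,"travel": [0,0,1],"turn": 0}
    - {"gripper": -0.3,"travel": [0,0,2],"turn": 0}
    - {"gripper": -0.3,"travel": [0,0,2],"turn": 0}
    - {"gripper": -0.3,"travel": [0,0,1.5],"turn": 0}
    - {"gripper": -0.3,"travel": [0,0,1],"turn": 0}
    - {"gripper": -0.3,"travel": [0,0,0],"turn": 0}

```text
time_s: 7.1
ee_pos: [0.5674, 0.0236, 0.1275]
tcp_rot: [[0.055, 0.999, -0.002], [0.999, -0.055, -0.0], [-0.0, -0.002, -1.0]]
wrist_force: [-0.2, 0.3, 0.6]
gripper_width: 0.0302
grip_force: 0.0
```

>>> play_rows:
  steps:
    - {"gripper": -0.3,"travel": [-0.3,0,-0.3],"turn": 0}
    - {"gripper": -0.3,"travel": [0,0,0],"turn": 0}
    - {"gripper": -1,"travel": [0,0,0],"turn": 0}
    - {"gripper": -1,"travel": [0,0,0],"turn": 0}
    - {"gripper": -1,"travel": [0,0,0],"turn": 0}
    - {"gripper": -1,"travel": [0,0,0],"turn": 0}
    - {"gripper": -1,"travel": [0,0,0],"turn": 0}

```text
time_s: 7.8
ee_pos: [0.5682, 0.02, 0.1323]
tcp_rot: [[0.056, 0.998, 0.001], [0.998, -0.056, 0.001], [0.001, 0.001, -1.0]]
wrist_force: [-1.5, 0.3, 6.0]
gripper_width: 0.0129
grip_force: 59.2
```

>>> play_rows:
  steps:
    - {"gripper": -1,"travel": [0,0,-0.5],"turn": 0}
    - {"gripper": -1,"travel": [0,0,-0.8],"turn": 0}
    - {"gripper": -1,"travel": [0,0,-0.8],"turn": 0}
    - {"gripper": -1,"travel": [0,0,-0.6],"turn": 0}
    - {"gripper": -1,"travel": [0,0,0],"turn": 0}
    - {"gripper": -1,"travel": [0,0,0],"turn": 0}

```text
time_s: 8.4
ee_pos: [0.5676, 0.0201, 0.1584]
tcp_rot: [[0.055, 0.998, 0.0], [0.998, -0.055, 0.0], [0.0, 0.0, -1.0]]
wrist_force: [0.2, -0.2, -2.8]
gripper_width: 0.013
grip_force: 58.7
```

>>> play_rows:
  steps:
    - {"gripper": -1,"travel": [0,-0.6,0],"turn": 0}
    - {"gripper": -1,"travel": [0,-1.2,0],"turn": 0}
    - {"gripper": -1,"travel": [0,-1.2,0],"turn": 0}
    - {"gripper": -1,"travel": [0,-1.2,0],"turn": 0}
    - {"gripper": -1,"travel": [0,-1.2,0],"turn": 0}
    - {"gripper": -1,"travel": [0,-1.2,0],"turn": 0}
    - {"gripper": -1,"travel": [0,-1.2,0],"turn": 0}
    - {"gripper": -1,"travel": [0,-1.2,0],"turn": 0}
    - {"gripper": -1,"travel": [0,-1,0],"turn": 0}
    - {"gripper": -1,"travel": [0,-0.4,0],"turn": 0}
    - {"gripper": -1,"travel": [0,0,0],"turn": 0}

```text
time_s: 9.5
ee_pos: [0.4635, 0.0259, 0.1584]
tcp_rot: [[0.055, 0.998, 0.0], [0.998, -0.055, 0.0], [0.0, 0.0, -1.0]]
wrist_force: [-0.3, 0.1, -3.0]
gripper_width: 0.0132
grip_force: 58.7
```

>>> play_rows:
  steps:
    - {"gripper": -1,"travel": [-0.8,0,-1],"turn": 0}
    - {"gripper": -1,"travel": [-1.8,0,-1],"turn": 0}
    - {"gripper": -1,"travel": [-2.5,0,-1],"turn": 0}
    - {"gripper": -1,"travel": [-2.7,0,0],"turn": 0}
    - {"gripper": -1,"travel": [-2.7,0.5,0],"turn": 0}
    - {"gripper": -1,"travel": [-2.7,1,0],"turn": 0}
    - {"gripper": -1,"travel": [-2.7,1.3,0],"turn": 0}
    - {"gripper": -1,"travel": [-2.7,1.3,0],"turn": 0}
    - {"gripper": -1,"travel": [-2.7,1.3,0],"turn": 0}
    - {"gripper": -1,"travel": [-2,1.3,0],"turn": 0}
    - {"gripper": -1,"travel": [-1.2,1.1,0],"turn": 0}
    - {"gripper": -1,"travel": [0,0,0],"turn": 0}

```text
time_s: 10.7
ee_pos: [0.5285, -0.2275, 0.1892]
tcp_rot: [[0.059, 0.998, 0.001], [0.998, -0.059, -0.003], [-0.003, 0.001, -1.0]]
wrist_force: [0.4, -0.3, -2.4]
gripper_width: 0.0134
grip_force: 58.8
```

```bash
python3 - <<'E'
from h import *
s=get_state(); print(s['time_s'],s['ee_pos'],s['wrist_force'])
c=cam('wrist',s); im=get_image('wrist'); save('w4.png',np.hstack([im[:,120:520],cv2.resize(get_image('scene')[180:300,320:440],(400,400),interpolation=cv2.INTER_CUBIC)]))
print(proj(c,(.528,-.2265,.04)),[proj(c,(.528+a,-.2265+b,.04)) for a,b in ((.073,.073),(-.073,.073),(.073,-.073),(-.073,-.073))])
E
```

```text
10.7 [ 0.5285 -0.2275  0.1892] [ 0.4466 -0.3495 -2.4189]
(np.float64(321.887008553721), np.float64(178.10499688724977)) [(np.float64(403.9215847752658), np.float64(88.41695415932307)), (np.float64(230.19776683475385), np.float64(99.07897328134374)), (np.float64(402.0328249599168), np.float64(247.18185978293735)), (np.float64(251.29563033738089), np.float64(255.28224137733062))]
```

View pics/w4.png

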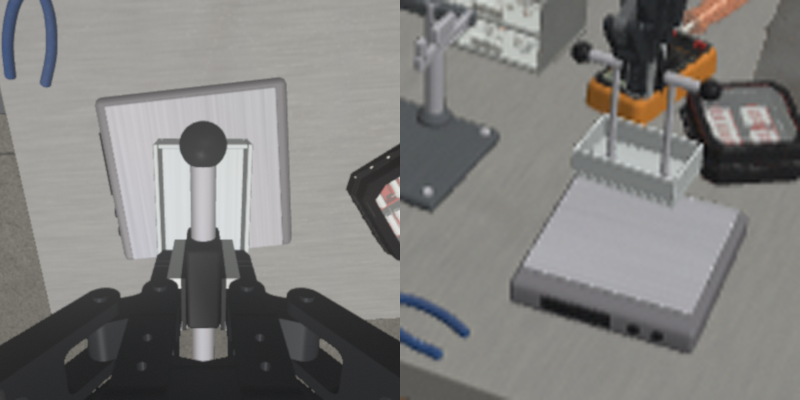

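>>> play_rows:
  steps:
    - {"gripper": -1,"travel": [0,-0.1,0.7],"turn": 0}
    - {"gripper": -1,"travel": [0,0,1.2],"turn": 0}
    - {"gripper": -1,"travel": [0,0,1.2],"turn": 0}
    - {"gripper": -1,"travel": [0,0,1.2],"turn": 0}
    - {"gripper": -1,"travel": [0,0,0.8],"turn": 0}
    - {"gripper": -1,"travel": [0,0,0.5],"turn": 0}
    - {"gripper": -1,"travel": [0,0,0.3],"turn": 0}
    - {"gripper": -1,"travel": [0,0,0.2],"turn": 0}
    - {"gripper": -1,"travel": [0,0,0],"turn": 0}
    - {"gripper": -1,"travel": [0,0,0],"turn": 0}

```text
time_s: 11.8
ee_pos: [0.5274, -0.2232, 0.1276]
tcp_rot: [[0.055, 0.998, 0.001], [0.998, -0.055, -0.0], [-0.0, 0.001, -1.0]]
wrist_force: [-0.1, 0.2, -3.3]
gripper_width: 0.0131
grip_force: 58.8
```

>>> play_rows:
  steps:
    - {"gripper": -1,"travel": [0,0,0.15],"turn": 0}
    - {"gripper": -1,"travel": [0,0,0.15],"turn": 0}
    - {"gripper": -1,"travel": [0,0,0.1],"turn": 0}
    - {"gripper": -1,"travel": [0,0,0],"turn": 0}

```text
time_s: 12.2
ee_pos: [0.527, -0.2231, 0.1231]
tcp_rot: [[0.055, 0.998, -0.0], [0.998, -0.055, 0.0], [0.0, -0.0, -1.0]]
wrist_force: [-0.5, 0.2, -3.4]
gripper_width: 0.0134
grip_force: 58.8
```

>>> play_rows:
  steps:
    - {"gripper": -1,"travel": [0,0,0.1],"turn": 0}
    - {"gripper": -1,"travel": [0,0,0.05],"turn": 0}
    - {"gripper": -1,"travel": [0,0,0],"turn": 0}

```text
time_s: 12.5
ee_pos: [0.5272, -0.2232, 0.1226]
tcp_rot: [[0.055, 0.998, 0.0], [0.998, -0.055, 0.0], [0.0, 0.0, -1.0]]
wrist_force: [-1.6, 1.4, 4.7]
gripper_width: 0.0133
grip_force: 60.1
```

>>> play_rows:
  steps:
    - {"gripper": -0.3,"travel": [0,0,0],"turn": 0}
    - {"gripper": -0.3,"travel": [0,0,0],"turn": 0}
    - {"gripper": -0.3,"travel": [0,0,0],"turn": 0}
    - {"gripper": -0.3,"travel": [0,0,0],"turn": 0}
    - {"gripper": -0.3,"travel": [0,0,0],"turn": 0}

```text
time_s: 13.0
ee_pos: [0.5272, -0.2231, 0.1217]
tcp_rot: [[0.055, 0.998, 0.0], [0.998, -0.055, -0.0], [-0.0, 0.0, -1.0]]
wrist_force: [0.1, -0.6, 0.0]
gripper_width: 0.0301
grip_force: 0.0
```

>>> play_rows:
  steps:
    - {"gripper": -0.3,"travel": [0,0,-0.8],"turn": 0}
    - {"gripper": -0.3,"travel": [0,0,-1.5],"turn": 0}
    - {"gripper": -0.3,"travel": [0,0,-2.5],"turn": 0}
    - {"gripper": -0.3,"travel": [0,0,-4],"turn": 0}
    - {"gripper": -0.3,"travel": [0,0,-4],"turn": 0}
    - {"gripper": -1,"travel": [2.5,0.8,-2.2],"turn": 0}
    - {"gripper": -1,"travel": [4,1.2,0],"turn": 0}
    - {"gripper": -1,"travel": [4,1.2,0],"turn": 0}
    - {"gripper": -1,"travel": [4,1.2,0],"turn": 0}
    - {"gripper": -1,"travel": [4,1.2,0],"turn": 0}
    - {"gripper": -1,"travel": [4,1.2,0],"turn": 0}
    - {"gripper": -1,"travel": [4,1.2,0],"turn": 0}

```text
time_s: 14.2
ee_pos: [0.6221, 0.0385, 0.2735]
tcp_rot: [[0.056, 0.998, 0.002], [0.998, -0.056, 0.0], [0.0, 0.002, -1.0]]
wrist_force: [0.7, 0.2, -0.7]
gripper_width: -0.0004
grip_force: 0.0
```

>>> play_rows:
  steps:
    - {"gripper": -1,"travel": [3,1,0],"turn": 0}
    - {"gripper": -1,"travel": [2,0.7,0],"turn": 0}
    - {"gripper": -1,"travel": [0.5,0.2,0],"turn": 0}
    - {"gripper": -1,"travel": [0,0,0],"turn": 0}

```text
time_s: 14.6
ee_pos: [0.6437, 0.0903, 0.2721]
tcp_rot: [[0.055, 0.998, 0.0], [0.998, -0.055, -0.001], [-0.001, 0.0, -1.0]]
wrist_force: [0.5, -0.1, -0.7]
gripper_width: 0.0002
grip_force: 0.0
```

>>> play_rows:
  steps:
    - {"gripper": -1,"travel": [0.5,0.1,1],"turn": 0}
    - {"gripper": -1,"travel": [0,0,2.5],"turn": 0}
    - {"gripper": -1,"travel": [0,0,2.5],"turn": 0}
    - {"gripper": -1,"travel": [0,0,2],"turn": 0}
    - {"gripper": -1,"travel": [0,0,1],"turn": 0}
    - {"gripper": -1,"travel": [0,0,0.5],"turn": 0}
    - {"gripper": -1,"travel": [0,0,0],"turn": 0}

```text
time_s: 15.3
ee_pos: [0.6449, 0.095, 0.1766]
tcp_rot: [[0.056, 0.998, -0.0], [0.998, -0.056, -0.0], [-0.0, -0.0, -1.0]]
wrist_force: [-0.2, -0.5, 0.3]
gripper_width: -0.0002
grip_force: 0.0
```

>>> play_rows:
  steps:
    - {"gripper": -1,"travel": [0,-0.5,0],"turn": 0}
    - {"gripper": -1,"travel": [0,-0.6,0],"turn": 0}
    - {"gripper": -1,"travel": [0,-0.7,0],"turn": 0}
    - {"gripper": -1,"travel": [0,-0.7,0],"turn": 0}
    - {"gripper": -1,"travel": [0,-0.7,0],"turn": 0}
    - {"gripper": -1,"travel": [0,-0.7,0],"turn": 0}
    - {"gripper": -1,"travel": [-0.2,-0.7,0],"turn": 0}
    - {"gripper": -1,"travel": [-0.3,-0.7,0],"turn": 0}
    - {"gripper": -1,"travel": [-0.4,-0.6,0],"turn": 0}
    - {"gripper": -1,"travel": [-0.5,-0.5,0],"turn": 0}
    - {"gripper": -1,"travel": [0,0,0],"turn": 0}
    - {"gripper": -1,"travel": [0,0,0],"turn": 0}

```text
time_s: 16.5
ee_pos: [0.5801, 0.0854, 0.1767]
tcp_rot: [[0.056, 0.998, -0.0], [0.998, -0.056, 0.0], [0.0, -0.0, -1.0]]
wrist_force: [0.3, -0.9, 0.5]
gripper_width: -0.0003
grip_force: 0.0
```

Lift away and look.

>>> play_rows:
  steps:
    - {"gripper": -1,"travel": [0,0,-2],"turn": 0}
    - {"gripper": -1,"travel": [0,0,-3],"turn": 0}
    - {"gripper": -1,"travel": [0,0,-3],"turn": 0}
    - {"gripper": -1,"travel": [-2,-1,-3],"turn": 0}
    - {"gripper": -1,"travel": [-3,-1,-2],"turn": 0}
    - {"gripper": -1,"travel": [0,0,0],"turn": 0}
    - {"gripper": -1,"travel": [0,0,0],"turn": 0}

```text
time_s: 17.2
ee_pos: [0.5578, 0.0363, 0.3073]
tcp_rot: [[0.057, 0.998, 0.001], [0.998, -0.057, 0.001], [0.001, 0.001, -1.0]]
wrist_force: [-0.1, -0.3, -0.3]
gripper_width: 0.0
grip_force: 0.0
```

```bash
python3 - <<'E'
from h import *
s=get_state(); im=get_image('wrist'); c=cam('wrist',s); print(s['time_s'],s['ee_pos'],s['wrist_force'])
O=np.array([.568,.02]); y=-.056; R=np.array([[np.cos(y),-np.sin(y)],[np.sin(y),np.cos(y)]])
for q in (0,.15,.3):
    p=O+R@np.array([.03-.048*np.cos(q),.036+.048*np.sin(q)]); print(q,proj(c,(*p,.195)))
save('w5.png',np.hstack([im[:,140:540],cv2.resize(get_image('scene')[150:300,290:440],(400,400),interpolation=cv2.INTER_CUBIC)]))
E
```

```text
17.2 [0.5578 0.0363 0.3073] [-0.066  -0.2592 -0.3171]
0 (np.float64(313.6737957641765), np.float64(166.2187489901635))
0.15 (np.float64(314.2913250886858), np.float64(157.1255125976597))
0.3 (np.float64(316.3074103156818), np.float64(148.0932424965825))
```

View pics/w5.png

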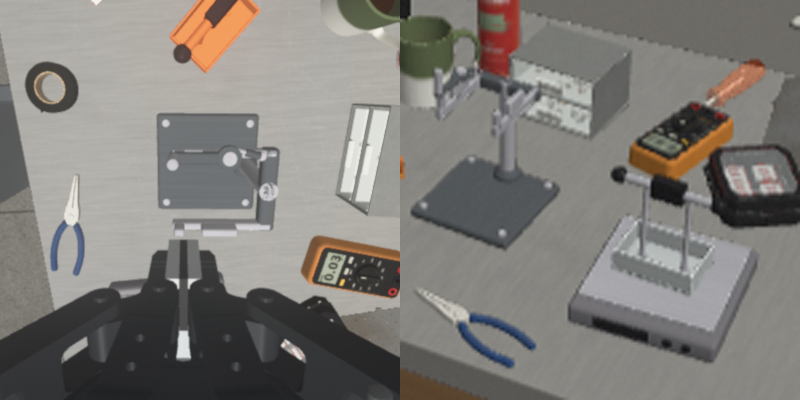

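The wrist view shows the tab at about (312,164), with the keeper lying along the arm over the empty notch, so it is shut. The scene view shows the caddy standing upright in the middle of the pan.

```bash
python3 -c "
from cell import *
print(hand_in())"
```

```text
the job is handed in; nothing more can be done
None
```

The job is handed in, with no verdict returned. In the last pictures, at about 17 s, the keeper is shut across the empty hook, the caddy stands upright mid-pan, and the arm is clear of everything; no bystander was touched.

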